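# Stand up a lamp housing and push it home in the screwing jig

## Robot

A 6-joint arm with a two-finger parallel gripper is mounted at the origin on the work surface. World frame = base frame: x ahead of the robot, y to its left, z up, the work surface at z = 0. Lengths are in m, angles in degrees, forces in N, time in s.
With the tool pointing down it reaches from about 0.35 to 0.875 m from the base axis. Payload 4.2 kg.
Tool frame: the origin (TCP) lies at the very end of the fingers, on their centre line; the grasp point (between the pads) lies 19 mm behind it; z points along the fingers, y is the line along which they close (so a half turn about z gives the same grasp; the last joint's range is limited). The gripper opens to 87 mm and grips with 3 to 60 N. Pads are 19 mm wide; open, the fingers measure 117 mm over their backs; the gripper's body (75 mm by 190 mm) begins 51 mm behind the grasp point.
Start: joints at [-54.626, 22.042, 0.453, 0, -68.411, -14.817], TCP at [0.219, -0.585, 0.223] pointing down, gripper open.
Joint ranges: [-179.83, 179.83], [-69.29, 118.12], [-61.27, 80.66], [-181.25, 117.63], [-171.15, -9.14], [-177.46, 177.46]. Speed limits (degrees/s): [159.86, 159.86, 180, 180, 180, 180].

## Interface

Orientations are given as a 3x3 rotation matrix whose columns are the frame's x, y, z axes.
In Python, from station import r gives the robot as it stands.
- The arm moves only by the tool jog_arm, never from a script. Its argument "plan" is text: rows parted by semicolons, each of 7 numbers parted by spaces: the shift along the tool's x, y, z normalised to -1 to 1, where 1 is 0.025 m, then the turn, a rotation vector about the tool's x, y, z normalised to -1 to 1, where 1 is 8 degrees, then the closure, from -1 (fully open) to 1 (shut). A call has exactly 10 rows; each row shifts and turns the commanded pose from where the row before left it, along the tool's axes as they then stand; what a row does not reach is not made up. A row lasts 1/10 s, in which the tool goes at most 50 mm and 8.59 degrees, less where a joint would pass 70% of its speed; a pose out of reach is approached as far as the arm can. A call with a number of a shift or a turn outside -1 to 1 is refused whole. A call with a gripper value outside its range is refused whole. The fingers move at their own pace and stop on an object; the grip force is fixed at half the most. Time passes only in rows, so rows that do not move let the fingers close, or fill a call up. It gives the time, the measured TCP pose, the force, the opening and the grip force at its end, in the units of the state.
- r.sense(): the state, without advancing time (a new reading comes with each control period).
- r.capture(name): name is "side" or "top" or "wrist"; returns (picture, depth): 480x640x3 uint8, red, green, blue; 480x640 float32, m along the optical axis (not along the pixel's ray), 0 where there is no reading.
- r.get_calibration(name): a dict with "mtx" (3x3 intrinsics, pixels), "distortion" ([k1, k2, p1, p2, k3] as OpenCV has them; the pictures are not rectified), "extrinsics" (4x4, takes a point from camera to world coordinates). Camera axes: x right, y up, looking along -z (the intrinsics and any distortion apply to the point x, -y, -z); pixel columns grow to the right and rows downward; lengths in m; the calibration is good to about 2 mm. A picture is of the moment at which its call begins: read the wrist's pose just before it. get_calibration takes no time and is no camera call; for the wrist camera it gives the pose at the moment of the call.
- r.finish_job(): hands the job in; it is judged then, once.
The state is a dict: "time_s": time; "joints": joint angles; "joint_velocities": joint speeds; "effort": joint torques, N m; "tcp_pos": TCP position; "ee_rot": TCP orientation; "wrist_force": force on the tool from outside, world axes, zero at the start; "moment": the same for the moment, N m; "gripper_width": opening from 0.0 (shut) to 1.0 (fully open); "gripper_force": force on a finger pad.
Only numpy, scipy, OpenCV 4.12 (cv2) and the standard library are available. Lean on these libraries where they do the work, as an engineer would, in place of code of your own. Each camera call takes 0.05 s, during which the arm holds its last target. There are 200 camera calls.

## Task

A red lamp housing lies on its side on the bench. Stand it on its black foot and let go of it, then slide it, foot under the rails, into the screwing jig through its flared mouth and push it up to the other two until all three are packed tight against the jig's end stop. The stop may be set anywhere: feel for it, and snug the row up with a firm push of about 10 N rather than ramming it. Do not drop the lamp, and leave the screwdriver, pliers and screw tub where they are.

Things in the scene. Friction and masses are not known exactly. Their poses are not given: they have to be found in the camera images.
- lamp: Loose lamp: black foot 44 (x) x 64 (y) x 12 mm, ears 11 mm past the block on both y sides; red block 44 x 42 mm (x, y), z 12-46 mm, x faces flush with the foot; orange dome lens to z 56. Origin: centre of the foot's underside; z out through the lens. 110-225 g. Starts on its -x face: x up, y and z level, origin 22 mm up, lens pointing along the jig's x within 50 degrees. x ends alike.
- jig: Fixed jig: two parallel wooden rails making a slideway on the bench. Origin mid-channel at bench height; x: slide direction, towards the end stop; z up. Rails x -176 to 60 mm, 46 mm high, out to y +-55. Lamps stand in it with their x along its x, either way round. The end stop, an aluminium block in the channel, is clamped with its face anywhere from x -15 to 12 mm; it is not measured.
- slot (a point): Jig cross-section, at mid-length (jig x -88 mm), on its axis at rail-top height 46 mm; axes as the jig. Channel 67 mm wide up to z 14 mm for the 64 mm foot; above it the rails overhang the ears and leave an open-topped slot 46 mm wide for the 42 mm block, flush with the rail tops. No room beside a lamp for a finger; shut fingers fit in the slot behind it.
- mouth (a point): The jig's entry, the only way in: mid-channel at bench height, jig x -216 mm, axes as the jig. Two flared cheeks, 20 mm high, narrow from 100 mm apart here to 67 mm at jig x -176 mm, where the rails begin (their overhang begins at -166). Cheeks are 14 mm thick and reach y +-63 mm. Bench before it is bare.
- row_lamp_1: Lamp like lamp (same origin and axes), about 160 g, standing loose in the slideway next to the end stop, 0 to 35 mm short of it at the start. Packed tight its origin is 22 mm before the stop's face. Rigid; every lamp drags on the bench with 0.5 to 2 N when pushed.
- row_lamp_2: Lamp like lamp (same origin and axes), about 160 g, standing loose in the slideway behind row_lamp_1, 2 to 20 mm from it at the start. Packed tight, row_lamp_2 is 44 mm behind row_lamp_1, origin to origin, and the new lamp 44 mm behind row_lamp_2.
- screwdriver: Bystander: screwdriver with a yellow handle, 200 mm long, lying along its x, about 30 mm thick. Origin under it.
- pliers: Bystander: pliers with green grips lying flat, 185 mm along x (jaws to +x), 60 mm across y, 12 mm high. Origin at the rivet, at the underside.
- tub: Bystander: clear tub of screws, 85 x 120 x 50 mm (x, y, z). Origin under its centre.
There are look-alikes about, which are no part of the job. What is shaped like the lamp but green is not meant.

How it is judged (in metres and radians):
On the way, in this order (a step that is already met when the one before it is completed fails the run):
1. the lamp stands on its foot on the bench, let go, not yet home in the row (angle between lamp's own z axis and vertical below 0.1 rad and height (world z) of lamp below 0.006 m and contact force between the fingers and lamp below 0.1 N and linear speed of lamp below 0.02 m/s and x of lamp in the frame of jig below -0.15 m), for 0.2 s.
2. the row is pressed up against the end stop with at least 1 N (contact force between row_lamp_1 and jig above 1 N and contact force between row_lamp_2 and row_lamp_1 above 1 N and contact force between lamp and row_lamp_2 above 1 N), for 0.02 s.
At the end, for the whole second after the job is handed in: all three lamps stand on their feet in the slideway, at rest, packed at the end stop: neighbours no more than 2.5 mm from touching, all within 4 mm of the jig's axis, the new lamp square to the rails within 0.1 rad (y of row_lamp_1 in the frame of jig between -0.004 and 0.004 m and angle between each of row_lamp_1, row_lamp_2, lamp's own z axis and vertical below 0.08 rad and linear speed of each of row_lamp_1, row_lamp_2, lamp below 0.01 m/s and y of row_lamp_2 in the frame of jig between -0.004 and 0.004 m and y of lamp in the frame of jig between -0.004 and 0.004 m and x of row_lamp_2 in the frame of row_lamp_1 between -0.0465 and -0.042 m and x of lamp in the frame of row_lamp_2 between -0.0465 and -0.042 m and x of row_lamp_1 in the frame of jig above -0.04 m and angle between the x axis of lamp and the x axis of jig, either way round below 0.1 rad and height (world z) of lamp below 0.006 m).
It fails at once if the row is rammed: a lamp is pressed on the end stop or jig with more than 90 N (contact force between any of row_lamp_1, lamp and jig above 90 N).
It fails at once if the lamp is dropped or thrown (loose and faster than 0.7 m/s, a fall of 25 mm) (linear speed of lamp above 0.7 m/s and contact force between the fingers and lamp below 0.05 N).
It fails at once if a bystander (screwdriver, pliers or tub) is shifted more than 20 mm (distance of any of screwdriver, pliers, tub from where it was at the start of the episode above 0.02 m).
It also fails if it takes over 58 s, if anything falls off the work surface, if the arm or the gripper's body presses on something with over 40 N, if the wrist force passes 120 N, or if a joint passes its speed limit or range.

## Working session

There is one attempt and no reset: what is moved stays moved. The work goes in short steps, Python scripts to look and compute and a tool call to move; the robot and the scene stay as the last step left them, time stands still between calls to the robot, and variables do not carry over. Pictures are saved under pics/ and viewed, at most 10 in all, crops included, and the job is handed in when it is done.

Besides the shell and the picture viewer there is one more tool, called after "Emit:" as name(argument=value, ...) on one line, values as JSON. jog_arm: Moves the arm, as the interface text tells. Scaled input: -1 to 1 covers 0.025 m each way for a shift and 8 degrees each way for a turn. Its arguments: {"type":"object","properties":{"plan":{"type":"string"}},"required":["plan"]}

```bash
mkdir -p pics; ls; python3 - <<'E'
from station import r
import cv2,numpy as np
for n in ("top","side"):
    im,d=r.capture(n); np.savez(f"pics/{n}0.npz",im=im,d=d); cv2.imwrite(f"pics/{n}0.png",im[:,:,::-1])
    c=r.get_calibration(n); print(n,np.round(c["mtx"],1).tolist(),np.round(c["distortion"],3),np.round(c["extrinsics"],3).tolist(), (d>0).mean())
s=r.sense();print(s)
E
```

```text
pics
top [[546.8, 0.0, 314.9], [0.0, 546.8, 228.7], [0.0, 0.0, 1.0]] [-0.166  0.     0.     0.     0.   ] [[-0.025, 0.994, -0.105, 0.487], [-1.0, -0.026, -0.006, 0.079], [-0.008, 0.105, 0.994, 1.194], [0.0, 0.0, 0.0, 1.0]] 0.9959700520833333
side [[458.2, 0.0, 319.2], [0.0, 458.2, 237.6], [0.0, 0.0, 1.0]] [0.03 0.   0.   0.   0.  ] [[-1.0, -0.011, -0.01, 0.561], [0.002, -0.766, 0.643, 0.796], [-0.015, 0.642, 0.766, 0.914], [0.0, 0.0, 0.0, 1.0]] 0.996123046875
{'time_s': 0.1, 'joints': array([-5.46253816e+01,  2.20841057e+01,  3.88846156e-01, -2.38395442e-02,
       -6.84103868e+01, -1.48173852e+01]), 'joint_velocities': array([ 0.02281845, -0.11157992,  0.13434148,  0.11532954, -0.05357057,
        0.04724958]), 'effort': array([ 1.09228470e-04, -3.91688633e+01,  1.87934607e+01,  4.23194960e+00,
        1.34689256e-02, -7.23866970e-05]), 'tcp_pos': array([ 0.21930112, -0.58470273,  0.22160497]), 'ee_rot': array([[-9.36375734e-01, -3.50998460e-01, -7.51977117e-04],
       [-3.50999252e-01,  9.36374146e-01,  1.72742023e-03],
       [ 9.78100914e-05,  1.88145779e-03, -9.99998225e-01]]), 'wrist_force': array([ 0.50976773, -0.3988411 , -0.04233569]), 'moment': array([ 0.06639775,  0.01485438, -0.02537449]), 'gripper_force': 0.0, 'gripper_width': 1.00245036620653}
```

View pics/top0.png

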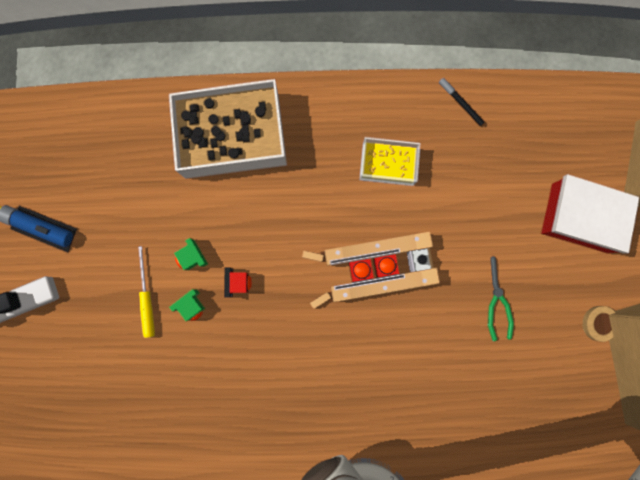

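View pics/side0.png

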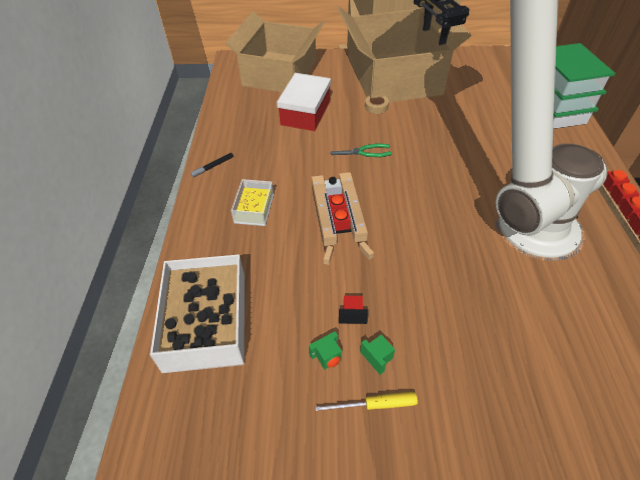

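The top view shows the red lamp at (237,282) with its black foot on the left. The jig mouth is near (312,278) and the stop near (422,262). The green decoys are at (190,255) and (188,305). The side view agrees.

```bash
cat > h.py <<'E'
import numpy as np,cv2
from station import r
def cloud(d,c):
    h,w=d.shape; v,u=np.mgrid[0:h,0:w]
    p=cv2.undistortPoints(np.stack([u,v],-1).reshape(-1,1,2).astype(float),c["mtx"],c["distortion"]).reshape(h,w,2)
    P=np.stack([p[...,0]*d,-p[...,1]*d,-d],-1); E=c["extrinsics"]
    return P@E[:3,:3].T+E[:3,3]
def masks(im):
    H=cv2.cvtColor(im,cv2.COLOR_RGB2HSV).astype(int); h,s,v=H[...,0],H[...,1],H[...,2]
    return ((h<8)|(h>172))&(s>190)&(v>90), v<60
def rect(p):
    (c,s,a)=cv2.minAreaRect((p*1000).astype(np.float32)); return np.round(c,1),np.round(s,1),round(a,1)
E
python3 - <<'E'
from h import *
for n in("top","side"):
    f=np.load(f"pics/{n}0.npz"); im,d=f["im"],f["d"]; c=r.get_calibration(n); W=cloud(d,c)
    red,blk=masks(im); X,Y,Z=W[...,0],W[...,1],W[...,2]
    print(n,"bench z",np.median(Z[(X>.2)&(X<.6)&(abs(Y)<.3)]))
    reg=(X>.2)&(X<.5)&(Y>.15)&(Y<.29)
    dd=c["extrinsics"]
    for nm,m in(("red",red),("blk",blk)):
        k=reg&m&(Z>.034)&(Z<.06); print(nm,k.sum(),rect(W[k][:,:2]),np.median(Z[k]))
    k=reg&(Z>.036)&(Z<.07)
    k=cv2.connectedComponents(k.astype(np.uint8))
    for i in range(1,k[0]):
        q=k[1]==i
        if q.sum()>80: print("cmp",q.sum(),rect(W[q][:,:2]),np.median(Z[q]))
    k=(X>.2)&(X<.5)&(Y>-.25)&(Y<.14)&(Z>.038)&(Z<.051)&~red
    l=cv2.connectedComponents(k.astype(np.uint8))
    for i in range(1,l[0]):
        q=l[1]==i
        if q.sum()>150: print("rail",q.sum(),rect(W[q][:,:2]),np.median(Z[q]))
    k=(X>.2)&(X<.5)&(Y>-.05)&(Y<.16)&(Z>.013)&(Z<.026)
    l=cv2.connectedComponents(k.astype(np.uint8))
    for i in range(1,l[0]):
        q=l[1]==i
        if q.sum()>60: print("cheek",q.sum(),rect(W[q][:,:2]),np.median(Z[q]))
E
```

```text
top bench z 9.343270821482452e-05
red 200 (array([488.8, 247. ]), array([41.6, 21.1]), 88.9) 0.04315097324399819
blk 64 (array([485.1, 273.8]), array([29.7,  9.4]), 0.1) 0.04356854066980309
cmp 289 (array([483.7, 254.2]), array([52.8, 31.6]), 88.8) 0.0433664204155102
rail 1370 (array([487.5, -58.1]), array([ 34.8, 226.6]), 8.2) 0.045750171704665776
cheek 159 (array([458.1,  75.8]), array([21.8, 51.5]), 18.4) 0.018571346682908496
side bench z 0.000662532149846462
red 121 (array([489.5, 253.2]), array([20.4, 32.3]), 1.3) 0.044009607306259246
blk 93 (array([484.6, 277.2]), array([13. , 30.7]), 87.8) 0.04348567685829785
cmp 234 (array([483.5, 257.5]), array([53.1, 32.7]), 89.6) 0.043964931488401915
rail 703 (array([487. , -54.6]), array([ 37.6, 229.5]), 8.1) 0.04617955011615871
cheek 162 (array([464.7,  60.6]), array([29. , 86.3]), 36.9) 0.019556178038309557
```

```bash
python3 - <<'E'
from h import *
for n in("top","side"):
    f=np.load(f"pics/{n}0.npz"); im,d=f["im"],f["d"]; c=r.get_calibration(n); W=cloud(d,c)
    red,blk=masks(im); X,Y,Z=W[...,0],W[...,1],W[...,2]
    reg=(X>.4)&(X<.58)&(Y>.19)&(Y<.32)
    for nm,m in(("red",red&reg&(Z>.036)&(Z<.06)),("blk",blk&reg&(Z>.036)&(Z<.06)),("lampall",reg&(Z>.03)&(Z<.06)&(Y<.29)),("gr",(X>.4)&(X<.6)&(Y>.29)&(Y<.42)&(Z>.02)),
      ("rail",(X>.4)&(X<.62)&(Y>-.25)&(Y<.14)&(Z>.038)&(Z<.051)&~red),("cheek",(X>.4)&(X<.62)&(Y>.03)&(Y<.16)&(Z>.013)&(Z<.024))):
        l=cv2.connectedComponents(m.astype(np.uint8))
        for i in range(1,l[0]):
            q=l[1]==i
            if q.sum()>50:
                P=W[q][:,:2]; print(n,nm,q.sum(),rect(P),np.round(np.median(Z[q]),4))
                if nm in("rail","blk"):
                    vx,vy,x0,y0=cv2.fitLine(P.astype(np.float32),cv2.DIST_L2,0,.01,.01).ravel(); print("   line",np.degrees(np.arctan2(vy,vx)),x0,y0)
E
```

```text
top red 356 (array([499.4, 247.9]), array([40.9, 42.3]), 88.8) 0.0432
top blk 122 (array([499.9, 273.2]), array([10.5, 59.2]), 89.0) 0.0433
   line -1.873458 0.49981377 0.27412435
top lampall 572 (array([499.8, 253.3]), array([54.6, 63.5]), 89.9) 0.0432
top gr 577 (array([555.8, 361.8]), array([63.5, 54.9]), 28.8) 0.0432
top gr 636 (array([446.8, 358.2]), array([56.7, 64.6]), 37.0) 0.0426
top rail 3329 (array([525.1, -53. ]), array([110.8, 227.5]), 8.2) 0.0458
   line -81.47696 0.52512085 -0.05302795
top cheek 160 (array([551.9,  90.1]), array([49.5, 21.6]), 89.1) 0.0189
top cheek 154 (array([457.8,  76.5]), array([21.8, 50.2]), 18.4) 0.0185
side red 231 (array([499.1, 253. ]), array([32.8, 40. ]), 89.2) 0.0442
side blk 170 (array([499.9, 277.7]), array([13.7, 61.3]), 89.4) 0.0438
   line -1.0008516 0.49962252 0.278824
side lampall 481 (array([498.8, 257.7]), array([53.7, 63.3]), 89.6) 0.0438
side gr 708 (array([554.5, 363.8]), array([64.6, 58.4]), 31.2) 0.0437
side gr 681 (array([447.1, 360.6]), array([55. , 65.6]), 36.8) 0.0436
side rail 1729 (array([523.6, -50.8]), array([110.9, 233. ]), 8.3) 0.0462
   line -81.396164 0.52281386 -0.04170812
side cheek 146 (array([460.5,  66.1]), array([29. , 72.5]), 36.9) 0.0193
side cheek 136 (array([554. ,  86.6]), array([58.8, 27.8]), 70.7) 0.0193
```

Emit:
jog_arm(plan="0 0 -0.4 0 0 -1 -1;0 0 -0.4 0 0 -1 -1;0 0 -0.4 0 0 -1 -1;0 0 -0.4 0 0 -1 -1;0 0 -0.4 0 0 -1 -1;0 0 -0.4 0 0 -1 -1;0 0 0 0 0 -1 -1;0 0 0 0 0 -1 -1;0 0 0 0 0 -0.525 -1;0 0 0 0 0 0 -1")

```text
time_s: 1.1
tcp_pos: [0.2194, -0.5849, 0.282]
ee_rot: [[-0.022, -1.0, -0.0], [-1.0, 0.022, 0.001], [-0.001, 0.0, -1.0]]
wrist_force: [-1.4, -0.6, 0.2]
gripper_width: 1.001
gripper_force: 0.0
```

Emit:
jog_arm(plan="-1 -1 0 0 0 0 -1;-1 -1 0 0 0 0 -1;-1 -1 0 0 0 0 -1;-1 -1 0 0 0 0 -1;-1 -1 0 0 0 0 -1;-1 -1 0 0 0 0 -1;-1 -1 0 0 0 0 -1;-1 -1 0 0 0 0 -1;-1 -1 0 0 0 0 -1;-1 -1 0 0 0 0 -1")

```text
time_s: 2.1
tcp_pos: [0.4756, -0.3394, 0.2823]
ee_rot: [[-0.024, -1.0, -0.0], [-1.0, 0.024, 0.0], [-0.0, 0.0, -1.0]]
wrist_force: [0.0, -0.2, -0.1]
gripper_width: 1.0
gripper_force: 0.0
```

Emit:
jog_arm(plan="-1 -0.1 0 0 0 0 -1;-1 -0.1 0 0 0 0 -1;-1 -0.1 0 0 0 0 -1;-1 -0.1 0 0 0 0 -1;-1 -0.1 0 0 0 0 -1;-1 -0.1 0 0 0 0 -1;-1 -0.1 0 0 0 0 -1;-1 -0.1 0 0 0 0 -1;-1 -0.1 0 0 0 0 -1;-1 -0.1 0 0 0 0 -1")

```text
time_s: 3.1
tcp_pos: [0.5051, -0.0902, 0.2824]
ee_rot: [[-0.024, -1.0, -0.0], [-1.0, 0.024, 0.0], [-0.0, 0.0, -1.0]]
wrist_force: [-0.3, -0.0, 0.3]
gripper_width: 0.997
gripper_force: 0.0
```

Emit:
jog_arm(plan="-1 0 0 0 0 0 -1;-1 0 0 0 0 0 -1;-1 0 0 0 0 0 -1;-1 0 0 0 0 0 -1;-1 0 0 0 0 0 -1;-1 0 0 0 0 0 -1;-1 0 0 0 0 0 -1;-1 0 0 0 0 0 -1;-1 0 0 0 0 0 -1;0 0 0 0 0 0 -1")

```text
time_s: 4.1
tcp_pos: [0.5101, 0.1358, 0.282]
ee_rot: [[-0.02, -1.0, -0.001], [-1.0, 0.02, 0.0], [-0.0, 0.001, -1.0]]
wrist_force: [-0.5, -0.0, -0.3]
gripper_width: 1.001
gripper_force: 0.0
```

```bash
python3 - <<'E'
from h import *
s=r.sense(); print(s["tcp_pos"],s["ee_rot"],s["joints"]); c=r.get_calibration("wrist"); im,d=r.capture("wrist")
cv2.imwrite("pics/w1.png",im[:,:,::-1]); np.savez("pics/w1.npz",im=im,d=d,m=c["mtx"],k=c["distortion"],E=c["extrinsics"]); print(np.round(c["extrinsics"],3))
W=cloud(d,c); red,blk=masks(im); X,Y,Z=W[...,0],W[...,1],W[...,2]; R=(X>.4)&(X<.6)&(Y>.19)&(Y<.32)
print(np.median(Z[(Z<.015)&(d>0)]))
for nm,m in(("red",red&R&(Z>.036)&(Z<.06)),("blk",blk&R&(Z>.036)&(Z<.06)),("all",R&(Z>.03)&(Z<.06)&(Y<.3)&(red|blk)),("rail",(X>.4)&(X<.62)&(Y<.1)&(Z>.038)&(Z<.051)&~red)):
    if m.sum()>20:
        P=W[m][:,:2];print(nm,m.sum(),rect(P),np.median(Z[m]))
E
```

```text
[0.5100843  0.13583068 0.28201743] [[-2.04285885e-02 -9.99791145e-01 -5.82197933e-04]
 [-9.99791314e-01  2.04285652e-02  4.58277468e-05]
 [-3.39247070e-05  5.83012633e-04 -9.99999829e-01]] [ 3.25207892e+01  1.03317960e+01 -7.30602061e+00 -2.11378704e-02
 -7.23888998e+01 -3.36849419e+01]
[[-1.    -0.019 -0.005  0.509]
 [ 0.019 -0.952 -0.305  0.052]
 [ 0.001 -0.305  0.952  0.444]
 [ 0.     0.     0.     1.   ]]
0.00023123841542402324
red 538 (array([497.7, 249.5]), array([40. , 40.2]), 89.1) 0.04409634736713522
blk 242 (array([493.4, 256. ]), array([46.2, 63.6]), 74.9) 0.04385971649292328
all 929 (array([492.9, 253.7]), array([50.9, 63.8]), 74.9) 0.0438273053955493
rail 9394 (array([518.2,  -9.3]), array([111., 140.]), 8.1) 0.04628883788203139
```

View pics/w1.png

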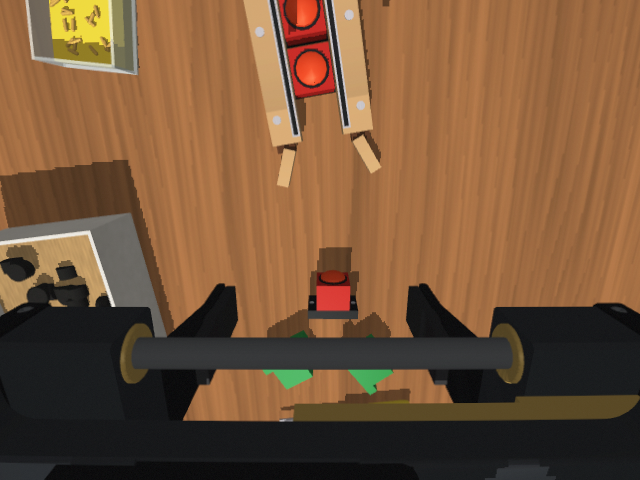

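The wrist view shows the red lamp upright in frame at (333,292), foot at (333,305), with both fingers clear of it. The mouth cheeks are at (287,168) and (367,154).

Emit:
jog_arm(plan="-0.386 0.057 0.97 0 0 0 -1;-0.386 0.057 0.97 0 0 0 -1;-0.386 0.057 0.97 0 0 0 -1;-0.386 0.057 0.97 0 0 0 -1;-0.386 0.057 0.97 0 0 0 -1;-0.386 0.057 0.97 0 0 0 -1;-0.386 0.057 0.97 0 0 0 -1;-0.386 0.057 0.97 0 0 0 -1;-0.386 0.057 0.97 0 0 0 -1;0 0 0 0 0 0 -1")

```text
time_s: 5.15
tcp_pos: [0.4973, 0.2192, 0.0613]
ee_rot: [[-0.023, -1.0, -0.006], [-1.0, 0.023, -0.004], [0.004, 0.006, -1.0]]
wrist_force: [-0.2, -0.9, -0.1]
gripper_width: 1.004
gripper_force: 0.0
```

Emit:
jog_arm(plan="0 0 0 0 -1 0 -1;0 0 0 0 -1 0 -1;0 0 0 0 -1 0 -1;0 0 0 0 -1 0 -1;0 0 0 0 0 0 -1;0 0 0 0 0 0 -1;0 0 0 0 0 0 -1;0 0 0 0 0 0 -1;0 0 0 0 0 0 -1;0 0 0 0 0 0 -1")

```text
time_s: 6.15
tcp_pos: [0.4982, 0.2213, 0.064]
ee_rot: [[-0.018, -1.0, 0.008], [-0.856, 0.019, 0.517], [-0.517, 0.002, -0.856]]
wrist_force: [-0.1, 0.5, -0.3]
gripper_width: 1.003
gripper_force: 0.0
```

```bash
python3 - <<'E'
from h import *
s=r.sense(); R0=s["ee_rot"]; print(s["tcp_pos"],R0.round(3),s["joints"].round(1)); print(R0.T@(np.array([.499,.255,.012])-s["tcp_pos"])/.025)
c=r.get_calibration("wrist"); im,d=r.capture("wrist")
cv2.imwrite("pics/w2.png",im[:,:,::-1])
W=cloud(d,c); red,blk=masks(im); X,Y,Z=W[...,0],W[...,1],W[...,2]; R=(X>.47)&(X<.53)&(Y>.19)&(Y<.295)
m=red&R&(Z>.036)&(Z<.05);print(m.sum(),rect(W[m][:,:2]),np.median(Z[m]))
E
```

```text
[0.49822135 0.22131861 0.06398049] [[-0.018 -1.     0.008]
 [-0.856  0.019  0.517]
 [-0.517  0.002 -0.856]] [ 21.   23.8 -15.8 -41.8 -46.    6.4]
[-0.07803996 -0.00933293  2.47649854]
2803 (array([497.8, 249.8]), array([41.8, 42.7]), 88.3) 0.04408959847580882
```

View pics/w2.png

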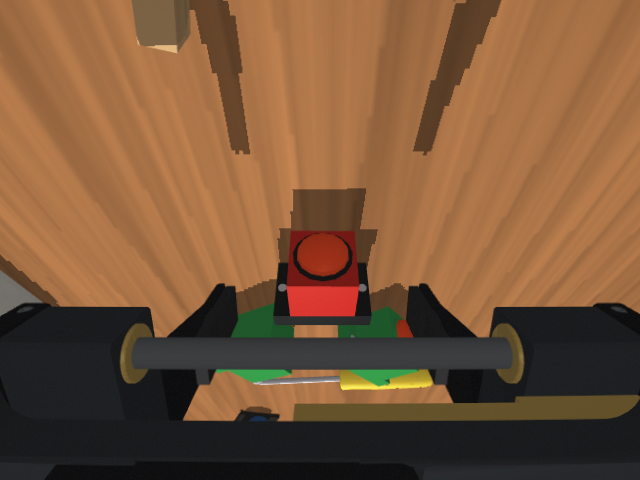

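The lamp at (323,275) is centred between the fingers at (228,310) and (415,310). I'll go in and close.

Emit:
jog_arm(plan="-0.02 0 0.5 0 0 0 -1;-0.02 0 0.5 0 0 0 -1;-0.02 0 0.5 0 0 0 -1;-0.02 0 0.5 0 0 0 -1;0 0 0.45 0 0 0 -1;0 0 0 0 0 0 -1;0 0 0 0 0 0 1;0 0 0 0 0 0 1;0 0 0 0 0 0 1;0 0 0 0 0 0 1")

```text
time_s: 7.2
tcp_pos: [0.4996, 0.2537, 0.013]
ee_rot: [[-0.019, -1.0, 0.01], [-0.855, 0.022, 0.518], [-0.518, 0.001, -0.855]]
wrist_force: [0.2, -0.2, -0.4]
gripper_width: 0.722
gripper_force: 0.0
```

Emit:
jog_arm(plan="0 0 0 0 0 0 1;0 0 0 0 0 0 1;0 0 0 0 0 0 1;0 0 0 0 0 0 1;0 0 0 0 0 0 1;0 0 0 0 0 0 1;0 0 0 0 0 0 1;0 0 0 0 0 0 1;0 0 0 0 0 0 1;0 0 0 0 0 0 1")

```text
time_s: 8.2
tcp_pos: [0.4991, 0.2538, 0.0126]
ee_rot: [[-0.019, -1.0, 0.009], [-0.855, 0.021, 0.518], [-0.518, 0.002, -0.856]]
wrist_force: [-2.1, -1.4, 5.4]
gripper_width: 0.48
gripper_force: 30.0
```

Emit:
jog_arm(plan="-0.21 0 -0.34 0 0 0 1;-0.414 0 -0.685 0 0 0 1;-0.414 0 -0.685 0 0 0 1;-0.414 0 -0.685 0 0 0 1;-0.414 0 -0.685 0 0 0 1;-0.21 0 -0.34 0 0 0 1;0 0 0 0 0 0 1;0 0 0 0 0.5 0 1;0 0 0 0 1 0 1;0 0 0 0 1 0 1")

```text
time_s: 9.2
tcp_pos: [0.4998, 0.2532, 0.112]
ee_rot: [[-0.023, -1.0, 0.003], [-0.982, 0.024, 0.188], [-0.188, 0.002, -0.982]]
wrist_force: [0.9, -0.6, -1.9]
gripper_width: 0.48
gripper_force: 30.0
```

Emit:
jog_arm(plan="0 0 0 0 1 0 1;0 0 0 0 1 0 1;0 0 0 0 1 0 1;0 0 0 0 1 0 1;0 0 0 0 1 0 1;0 0 0 0 1 0 1;0 0 0 0 1 0 1;0 0 0 0 1 0 1;0 0 0 0 0.75 0 1;0 0 0 0 0 0 1")

```text
time_s: 10.2
tcp_pos: [0.4984, 0.2542, 0.1074]
ee_rot: [[-0.004, -1.0, -0.021], [-0.513, 0.02, -0.858], [0.859, 0.008, -0.513]]
wrist_force: [-0.4, -0.4, -2.0]
gripper_width: 0.478
gripper_force: 30.0
```

```bash
python3 - <<'E'
from h import *
s=r.sense(); R0=s["ee_rot"]; print(s["tcp_pos"],R0.round(3),s["joints"].round(1))
im,d=r.capture("side"); cv2.imwrite("pics/s2.png",cv2.resize(im[150:400,220:500,::-1],None,fx=2,fy=2))
E
```

```text
[0.49835018 0.25418079 0.10742822] [[-0.004 -1.    -0.021]
 [-0.513  0.02  -0.858]
 [ 0.859  0.008 -0.513]] [ 57.1  45.   -8.4  26.7 -91.5 -71.3]
```

View pics/s2.png

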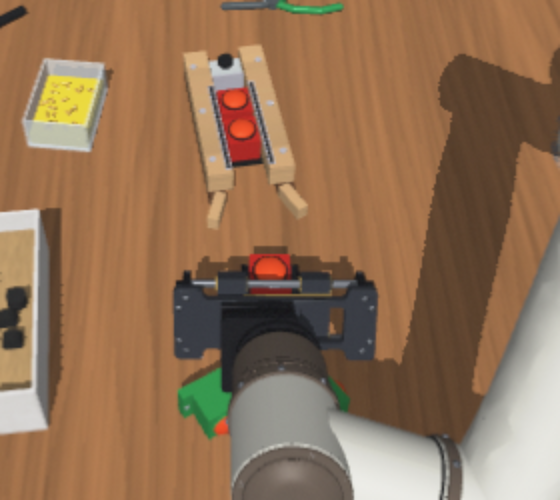

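The side crop shows the lamp upright in the gripper with its lens up at (270,268). The mouth is ahead at (255,205).

Emit:
jog_arm(plan="0 0 0.45 0 0 0 1;-0.012 -0.007 0.89 0 0 0 1;-0.012 -0.007 0.89 0 0 0 1;-0.012 -0.007 0.89 0 0 0 1;-0.012 -0.007 0.89 0 0 0 1;-0.012 -0.007 0.89 0 0 0 1;0 0 0.44 0 0 0 1;0 0 0 0.505 0 -0.3 1;0 0 0 0.505 0 -0.3 1;0 0 0 0 0 0 1")

```text
time_s: 11.25
tcp_pos: [0.4969, 0.1394, 0.0433]
ee_rot: [[0.075, -0.99, 0.122], [-0.513, -0.143, -0.846], [0.855, 0.001, -0.518]]
wrist_force: [0.7, -0.8, -1.5]
gripper_width: 0.483
gripper_force: 30.0
```

```bash
python3 - <<'E'
from h import *
s=r.sense(); R0=s["ee_rot"]; print(s["tcp_pos"],R0.round(3),s["joints"].round(1),s["wrist_force"])
print("down unit",R0.T@np.array([0,0,-1]))
from scipy.spatial.transform import Rotation as Ro
h=np.radians(-81.8); z=np.array([np.cos(h)*.859,np.sin(h)*.859,-.5120]);y=np.array([np.sin(h),-np.cos(h),0]);T=np.stack([np.cross(y,z),y,z],1)
print("turn left(units)",Ro.from_matrix(R0.T@T).as_rotvec(True)/8)
c=r.get_calibration("wrist"); im,d=r.capture("wrist"); W=cloud(d,c); X,Y,Z=W[...,0],W[...,1],W[...,2]; red,_=masks(im)
m=(X>.4)&(X<.66)&(Y<.1)&(Y>-.3)&(Z>.038)&(Z<.051)&~red; print("rail",m.sum(),rect(W[m][:,:2]))
im,d=r.capture("top"); W=cloud(d,r.get_calibration("top")); X,Y,Z=W[...,0],W[...,1],W[...,2];red,_=masks(im)
m=red&(Y>.1)&(Y<.2)&(X>.4)&(X<.6); print(m.sum(), m.sum()and (rect(W[m][:,:2]),W[m].mean(0),np.percentile(Z[m],[5,50,95])))
E
```

```text
[0.49685271 0.13939021 0.04333356] [[ 0.075 -0.99   0.122]
 [-0.513 -0.143 -0.846]
 [ 0.855  0.001 -0.518]] [ 52.5  42.2 -31.7  40.5 -70.6 -77.8] [ 0.71425267 -0.81860399 -1.51501748]
down unit [-0.85518848 -0.00097095  0.51831624]
turn left(units) [0.00264978 0.05283429 0.00652076]
rail 12867 (array([524.6, -51.3]), array([110.7, 227.9]), 8.4)
306 ((array([496.8, 151.4]), array([43.8, 47.9]), 7.8), array([0.49663457, 0.14741471, 0.05768144]), array([0.02234995, 0.06148268, 0.06794772]))
```

Emit:
jog_arm(plan="-0.171 0 0.104 0 0 0 1;-0.171 0 0.104 0 0 0 1;-0.171 0 0.104 0 0 0 1;0 0 0 0 0 0 1;0 0 0 0 0 0 1;-0.034 0 0.021 0 0 0 1;0 0 0 0 0 0 1;-0.034 0 0.021 0 0 0 1;0 0 0 0 0 0 1;0 0 0 0 0 0 1")

```text
time_s: 12.35
tcp_pos: [0.4982, 0.1405, 0.0279]
ee_rot: [[0.072, -0.99, 0.123], [-0.508, -0.142, -0.849], [0.858, -0.001, -0.513]]
wrist_force: [-3.2, 3.3, 12.6]
gripper_width: 0.48
gripper_force: 30.0
```

Emit:
jog_arm(plan="0.02 0 -0.012 0 0 0 1;0 0 0 0 0 0 -1;0 0 0 0 0 0 -1;0 0 0 0 0 0 -1;0 0 0 0 0 0 -1;0 0 0 0 0 0 -1;0 0 0 0 0 0 -1;0 0 0 0 0 0 -1;0 0 0 0 0 0 -1;0 0 0 0 0 0 -1")

```text
time_s: 13.35
tcp_pos: [0.4978, 0.1404, 0.0257]
ee_rot: [[0.074, -0.99, 0.121], [-0.512, -0.142, -0.847], [0.856, 0.001, -0.518]]
wrist_force: [-0.5, 0.1, 0.3]
gripper_width: 0.999
gripper_force: 0.0
```

```bash
python3 - <<'E'
from h import *
s=r.sense(); R0=s["ee_rot"]; print(s["tcp_pos"],R0.round(3),s["wrist_force"],s["gripper_width"])
im,d=r.capture("top"); W=cloud(d,r.get_calibration("top")); X,Y,Z=W[...,0],W[...,1],W[...,2];red,_=masks(im)
m=red&(Y>.1)&(Y<.2)&(X>.4)&(X<.6); print(m.sum(), rect(W[m][:,:2]),W[m].mean(0),np.percentile(Z[m],[5,50,95]))
c=r.get_calibration("wrist");im,d=r.capture("wrist"); cv2.imwrite("pics/w3.png",im[:,:,::-1]);W=cloud(d,c); X,Y,Z=W[...,0],W[...,1],W[...,2];red,_=masks(im)
m=red&(Y>.1)&(Y<.2)&(X>.4)&(X<.6)&(Z>.04); print(m.sum(), rect(W[m][:,:2]),np.percentile(Z[m],[5,50,95]))
E
```

```text
[0.49778661 0.14044378 0.02572   ] [[ 0.074 -0.99   0.121]
 [-0.512 -0.142 -0.847]
 [ 0.856  0.001 -0.518]] [-0.50444064  0.05342429  0.31356111] 0.9990409326584353
308 (array([497.9, 151.3]), array([45.4, 48.6]), 9.2) [0.49812302 0.14902672 0.04094429] [-0.00035184  0.04609117  0.0528015 ]
6051 (array([497.4, 148.9]), array([42.1, 41.9]), 8.4) [0.04549101 0.05131796 0.05558918]
```

View pics/w3.png

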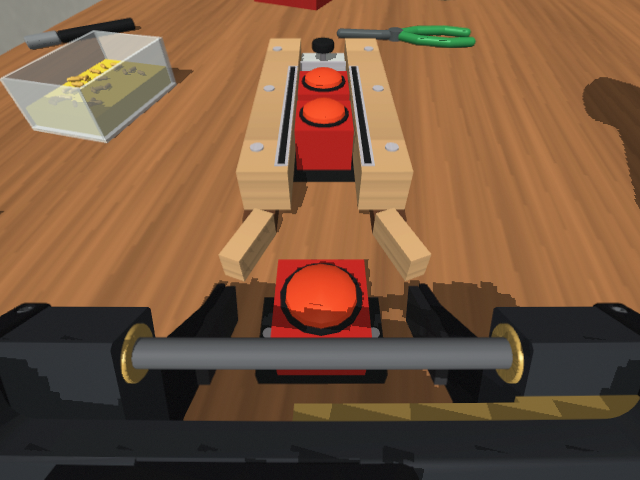

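The wrist view shows the lamp standing free on its foot at (322,300), squarely facing the mouth cheeks at (248,245) and (402,245). I'll bring the tool vertical and regrasp near the lamp's rear.

Emit:
jog_arm(plan="0.684 0 -0.414 0 0 0 -1;0.684 0 -0.414 0 0 0 -1;0.684 0 -0.414 0 -0.35 0 -1;0 0 0 0 -1 0 -1;0 0 0 0 -1 0 -1;0 0 0 0 -1 0 -1;0 0 0 0 -1 0 -1;0 0 0 0 -1 0 -1;0 0 0 0 -1 0 -1;0 0 0 0 -1 0 -1")

```text
time_s: 14.45
tcp_pos: [0.4975, 0.1408, 0.0865]
ee_rot: [[0.143, -0.99, 0.0], [-0.99, -0.143, 0.006], [-0.005, -0.001, -1.0]]
wrist_force: [-0.6, -0.1, -0.2]
gripper_width: 1.001
gripper_force: 0.0
```

Emit:
jog_arm(plan="0 0 0 0 0 0 -1;0 0 0 0 0 0 -1;0 0 0 0 0 0 -1;0 0 0 0 0 0 -1;0 0 0 0 0 0 -1;0 0 0 0 0 0 -1;0 0 0 0 0 0 -1;0 0 0 0 0 0 -1;0 0 0 0 0 0 -1;0 0 0 0 0 0 -1")

```text
time_s: 15.45
tcp_pos: [0.4979, 0.1404, 0.0857]
ee_rot: [[0.142, -0.99, -0.001], [-0.99, -0.142, -0.0], [0.0, 0.001, -1.0]]
wrist_force: [-0.1, -0.9, -0.1]
gripper_width: 1.003
gripper_force: 0.0
```

```bash
python3 - <<'E'
from h import *
s=r.sense(); R0=s["ee_rot"]; print(s["tcp_pos"],R0.round(3),s["joints"].round(1))
c=r.get_calibration("wrist");im,d=r.capture("wrist"); cv2.imwrite("pics/w4.png",im[:,:,::-1]);W=cloud(d,c); X,Y,Z=W[...,0],W[...,1],W[...,2];red,_=masks(im)
m=red&(Y>.1)&(Y<.2)&(X>.4)&(X<.6)&(Z>.04); print(m.sum(), rect(W[m][:,:2]),np.percentile(Z[m],[5,50,95]))
m=(X>.4)&(X<.66)&(Y<.1)&(Y>-.3)&(Z>.038)&(Z<.051)&~red; print("rail",m.sum(),rect(W[m][:,:2]))
print("to go",R0.T@(np.array([.496,.159,.023])-s["tcp_pos"])/.025)
E
```

```text
[0.49786395 0.14041612 0.0857048 ] [[ 0.142 -0.99  -0.001]
 [-0.99  -0.142 -0.   ]
 [ 0.     0.001 -1.   ]] [ 33.7  20.1 -25.    0.  -44.9 -25.6]
3376 (array([496.9, 149.8]), array([41.8, 44.4]), 8.1) [0.04463215 0.05121714 0.05572634]
rail 17941 (array([512.7,  27.1]), array([110.9,  66.4]), 8.2)
to go [-0.74735922 -0.03370643  2.50788372]
```

Emit:
jog_arm(plan="-0.375 -0.01 0 0 0 0 -1;-0.375 -0.01 0 0 0 0 -1;0 0 0.63 0 0 0 -1;0 0 0.63 0 0 0 -1;0 0 0.63 0 0 0 -1;0 0 0.62 0 0 0 -1;0 0 0 0 0 0 -1;0 0 0 0 0 0 1;0 0 0 0 0 0 1;0 0 0 0 0 0 1")

```text
time_s: 16.5
tcp_pos: [0.4962, 0.1596, 0.0238]
ee_rot: [[0.142, -0.99, 0.001], [-0.99, -0.142, 0.001], [-0.0, -0.001, -1.0]]
wrist_force: [0.0, -0.0, -0.0]
gripper_width: 0.81
gripper_force: 0.0
```

Emit:
jog_arm(plan="0 0 0 0 0 0 1;0 0 0 0 0 0 1;0 0 0 0 0 0 1;0 0 0 0 0 0 1;0 0 0 0 0 0 1;0 0 0 0 0 0 1;0 0 0 0 0 0 1;0 0 0 0 0 0 1;0 0 0 0 0 0 1;0 0 0 0 0 0 1")

```text
time_s: 17.5
tcp_pos: [0.4956, 0.159, 0.023]
ee_rot: [[0.142, -0.99, -0.001], [-0.99, -0.142, -0.0], [0.0, 0.001, -1.0]]
wrist_force: [-1.3, 0.4, 3.2]
gripper_width: 0.479
gripper_force: 30.0
```

Emit:
jog_arm(plan="0 0.076 0 0 0 0 1;0.3 0 0 0 0 0 1;0.4 0 0 0 0 0 1;0.4 0 0 0 0 0 1;0.4 0 0 0 0 0 1;0.4 0 0 0 0 0 1;0.4 0 0 0 0 0 1;0.2 0 0 0 0 0 1;0 0 0 0 0 0 1;0 0 0 0 0 0 1")

```text
time_s: 18.5
tcp_pos: [0.5027, 0.096, 0.0231]
ee_rot: [[0.142, -0.99, -0.001], [-0.99, -0.142, -0.002], [0.001, 0.001, -1.0]]
wrist_force: [1.2, -2.8, 4.4]
gripper_width: 0.477
gripper_force: 30.0
```

```bash
python3 - <<'E'
from h import *
s=r.sense(); print(s["tcp_pos"],s["wrist_force"])
c=r.get_calibration("wrist");im,d=r.capture("wrist"); cv2.imwrite("pics/w5.png",im[:,:,::-1]);W=cloud(d,c); X,Y,Z=W[...,0],W[...,1],W[...,2];red,_=masks(im)
m=(X>.4)&(X<.66)&(Y<.1)&(Y>-.3)&(Z>.038)&(Z<.051)&~red; print("rail",m.sum(),rect(W[m][:,:2]))
E
```

```text
[0.5026637  0.09596522 0.0230524 ] [ 1.15866404 -2.83546672  4.35268905]
rail 48866 (array([511.6,  35.2]), array([111.3, 134.5]), 8.4)
```

View pics/w5.png

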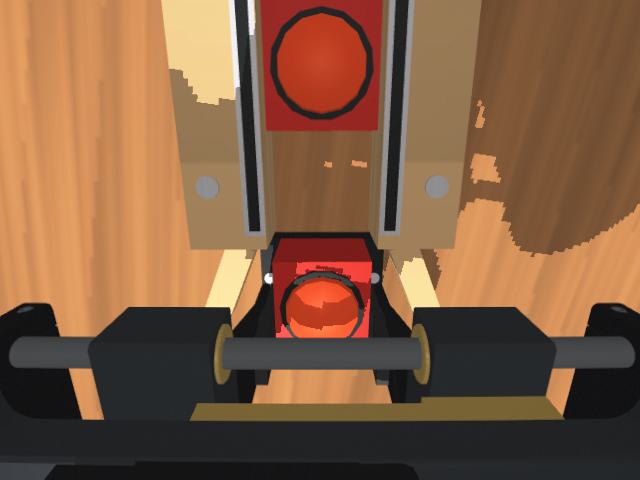

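The lamp at (322,290) is entering the channel centred on the slot (about x=322), between the cheeks. I'll go on a little, then release.

Emit:
jog_arm(plan="0.2 0 0 0 0 0 1;0.2 0 0 0 0 0 1;0.16 0 0 0 0 0 1;0 0 0 0 0 0 1;0 0 0 0 0 0 1;0 0 0 0 0 0 0.6;0 0 0 0 0 0 -0.4;0 0 0 0 0 0 -0.4;0 0 0 0 0 0 -0.4;0 0 0 0 0 0 -0.4")

```text
time_s: 19.55
tcp_pos: [0.504, 0.0828, 0.0225]
ee_rot: [[0.142, -0.99, -0.002], [-0.99, -0.142, -0.001], [0.001, 0.002, -1.0]]
wrist_force: [-0.1, -0.5, 0.2]
gripper_width: 0.685
gripper_force: 0.0
```

Emit:
jog_arm(plan="-0.4 0 0 0 0 0 -0.4;-0.45 0 0 0 0 0 -0.4;-0.45 0 0 0 0 0 -0.4;-0.4 0 0 0 0 0 -0.4;0 0 0 0 0 0 1;0 0 0 0 0 0 1;0 0 0.1 0 0 0 1;0 0 0.1 0 0 0 1;0 0 0 0 0 0 1;0 0 0 0 0 0 1")

```text
time_s: 20.55
tcp_pos: [0.4985, 0.1248, 0.0178]
ee_rot: [[0.142, -0.99, -0.001], [-0.99, -0.142, -0.001], [0.001, 0.001, -1.0]]
wrist_force: [0.1, 0.2, 0.1]
gripper_width: 0.244
gripper_force: 0.0
```

Emit:
jog_arm(plan="0 0 0 0 0 0 1;0 0 0 0 0 0 1;0 0 0 0 0 0 1;0 0 0 0 0 0 1;0 0 0 0 0 0 1;0 0 0 0 0 0 1;0.1 0 0 0 0 0 1;0.1 0 0 0 0 0 1;0.1 0 0 0 0 0 1;0 0 0 0 0 0 1")

```text
time_s: 21.55
tcp_pos: [0.4996, 0.1173, 0.0179]
ee_rot: [[0.142, -0.99, -0.001], [-0.99, -0.142, -0.001], [0.0, 0.001, -1.0]]
wrist_force: [0.2, 0.9, 0.2]
gripper_width: 0.006
gripper_force: 0.0
```

```bash
python3 - <<'E'
from h import *
s=r.sense(); print(s["tcp_pos"],s["wrist_force"],s["gripper_width"])
c=r.get_calibration("wrist");im,d=r.capture("wrist"); cv2.imwrite("pics/w6.png",im[:,:,::-1]);W=cloud(d,c); X,Y,Z=W[...,0],W[...,1],W[...,2];red,_=masks(im)
m=(X>.4)&(X<.66)&(Y<.1)&(Y>-.3)&(Z>.038)&(Z<.051)&~red; print("rail",m.sum(),rect(W[m][:,:2]))
l=cv2.connectedComponentsWithStats((red&(Z>.035)).astype(np.uint8))
for i in range(1,l[0]):
    if l[2][i,4]>300:q=l[1]==i;print(rect(W[q][:,:2]))
E
```

```text
[0.4996439  0.11729371 0.01791157] [0.16669708 0.86305775 0.16471515] 0.005626207381915646
rail 40531 (array([510.5,  42.9]), array([111.2, 103.2]), 8.4)
(array([514.8,  14.1]), array([41.7, 41.3]), 8.3)
(array([510.1,   8.5]), array([28.8, 43.6]), 29.4)
(array([507.6,  65.4]), array([42. , 62.3]), 8.5)
(array([511.6,  65.7]), array([31.7, 53.6]), 31.1)
```

View pics/w6.png

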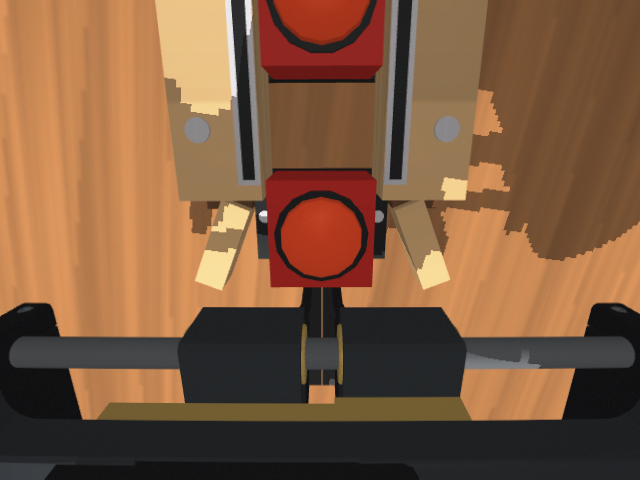

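The lamp at (321,230) has entered the channel and the shut fingers at (321,300) are behind it, centred. I'll push now.

Emit:
jog_arm(plan="0.12 0 0 0 0 0 1;0.12 0 0 0 0 0 1;0.12 0 0 0 0 0 1;0.12 0 0 0 0 0 1;0.12 0 0 0 0 0 1;0.12 0 0 0 0 0 1;0.12 0 0 0 0 0 1;0.12 0 0 0 0 0 1;0.12 0 0 0 0 0 1;0.12 0 0 0 0 0 1")

```text
time_s: 22.6
tcp_pos: [0.5039, 0.0878, 0.0179]
ee_rot: [[0.142, -0.99, -0.001], [-0.99, -0.142, -0.0], [0.0, 0.001, -1.0]]
wrist_force: [-0.2, 0.8, -0.9]
gripper_width: 0.005
gripper_force: 0.4
```

Emit:
jog_arm(plan="0.08 0 0 0 0 0 1;0.08 0 0 0 0 0 1;0.08 0 0 0 0 0 1;0.08 0 0 0 0 0 1;0.08 0 0 0 0 0 1;0.08 0 0 0 0 0 1;0.08 0 0 0 0 0 1;0.08 0 0 0 0 0 1;0 0 0 0 0 0 1;0 0 0 0 0 0 1")

```text
time_s: 23.6
tcp_pos: [0.5061, 0.072, 0.0179]
ee_rot: [[0.142, -0.99, -0.001], [-0.99, -0.142, -0.001], [0.001, 0.001, -1.0]]
wrist_force: [-0.4, -0.3, -0.5]
gripper_width: 0.005
gripper_force: 0.0
```

```bash
python3 - <<'E'
from h import *
s=r.sense(); print(s["tcp_pos"],s["wrist_force"],s["gripper_width"])
im,d=r.capture("top"); cv2.imwrite("pics/t3.png",cv2.resize(im[200:330,280:470,::-1],None,fx=4,fy=4))
E
```

```text
[0.50609919 0.07195798 0.01792842] [-0.40810791 -0.28298028 -0.51412469] 0.0046144950376091195
```

View pics/t3.png

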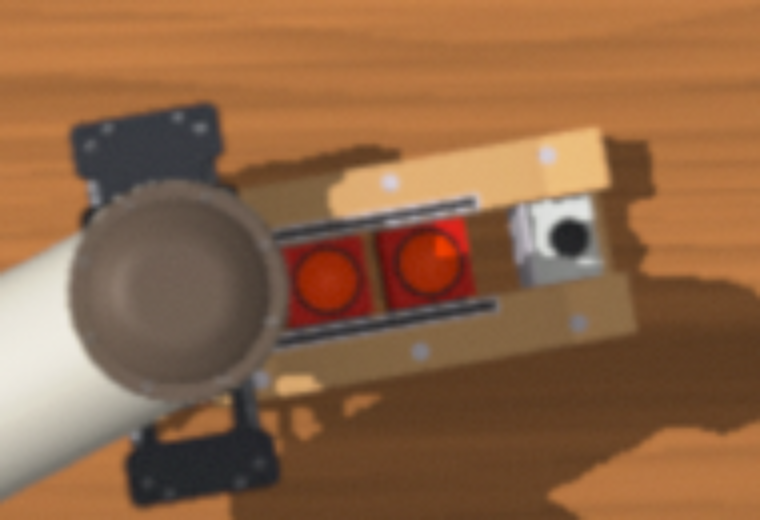

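The top crop shows row lamps at (325,280) and (430,260), about 5 mm apart. The stop face near x=515 is about 20 mm beyond, so I'll push on slowly.

Emit:
jog_arm(plan="0.08 0 0 0 0 0 1;0.08 0 0 0 0 0 1;0.08 0 0 0 0 0 1;0.08 0 0 0 0 0 1;0.08 0 0 0 0 0 1;0.08 0 0 0 0 0 1;0.08 0 0 0 0 0 1;0.08 0 0 0 0 0 1;0.04 0 0 0 0 0 1;0 0 0 0 0 0 1")

```text
time_s: 24.65
tcp_pos: [0.5087, 0.0552, 0.018]
ee_rot: [[0.142, -0.99, -0.001], [-0.99, -0.142, -0.0], [0.0, 0.001, -1.0]]
wrist_force: [0.3, 1.5, 0.6]
gripper_width: 0.007
gripper_force: 0.7
```

Emit:
jog_arm(plan="0.04 0 0 0 0 0 1;0.04 0 0 0 0 0 1;0.04 0 0 0 0 0 1;0.04 0 0 0 0 0 1;0.04 0 0 0 0 0 1;0.04 0 0 0 0 0 1;0 0 0 0 0 0 1;0 0 0 0 0 0 1;0 0 0 0 0 0 1;0 0 0 0 0 0 1")

```text
time_s: 25.65
tcp_pos: [0.5095, 0.0492, 0.0179]
ee_rot: [[0.142, -0.99, -0.001], [-0.99, -0.142, -0.001], [0.001, 0.001, -1.0]]
wrist_force: [0.4, 1.5, -0.5]
gripper_width: 0.005
gripper_force: 0.5
```

Emit:
jog_arm(plan="0.04 0 0 0 0 0 1;0.04 0 0 0 0 0 1;0.04 0 0 0 0 0 1;0.04 0 0 0 0 0 1;0.04 0 0 0 0 0 1;0.04 0 0 0 0 0 1;0.04 0 0 0 0 0 1;0 0 0 0 0 0 1;0 0 0 0 0 0 1;0 0 0 0 0 0 1")

```text
time_s: 26.65
tcp_pos: [0.5105, 0.0423, 0.018]
ee_rot: [[0.142, -0.99, -0.001], [-0.99, -0.142, -0.001], [0.001, 0.001, -1.0]]
wrist_force: [-0.2, 1.1, 0.6]
gripper_width: 0.008
gripper_force: 0.6
```

Emit:
jog_arm(plan="0.04 0 0 0 0 0 1;0.04 0 0 0 0 0 1;0.04 0 0 0 0 0 1;0.04 0 0 0 0 0 1;0.04 0 0 0 0 0 1;0.04 0 0 0 0 0 1;0 0 0 0 0 0 1;0 0 0 0 0 0 1;0 0 0 0 0 0 1;0 0 0 0 0 0 1")

```text
time_s: 27.65
tcp_pos: [0.5113, 0.0364, 0.018]
ee_rot: [[0.142, -0.99, -0.001], [-0.99, -0.142, -0.001], [0.001, 0.001, -1.0]]
wrist_force: [0.1, 1.3, -0.5]
gripper_width: 0.007
gripper_force: 0.5
```

Emit:
jog_arm(plan="0.04 0 0 0 0 0 1;0.04 0 0 0 0 0 1;0.04 0 0 0 0 0 1;0.04 0 0 0 0 0 1;0.04 0 0 0 0 0 1;0.04 0 0 0 0 0 1;0.04 0 0 0 0 0 1;0 0 0 0 0 0 1;0 0 0 0 0 0 1;0 0 0 0 0 0 1")

```text
time_s: 28.65
tcp_pos: [0.5123, 0.0294, 0.0179]
ee_rot: [[0.142, -0.99, -0.001], [-0.99, -0.142, -0.001], [0.001, 0.001, -1.0]]
wrist_force: [0.6, 1.2, 0.3]
gripper_width: 0.008
gripper_force: 0.7
```

Emit:
jog_arm(plan="0.04 0 0 0 0 0 1;0.04 0 0 0 0 0 1;0.04 0 0 0 0 0 1;0.04 0 0 0 0 0 1;0 0 0 0 0 0 1;0 0 0 0 0 0 1;0 0 0 0 0 0 1;0 0 0 0 0 0 1;0 0 0 0 0 0 1;0 0 0 0 0 0 1")

```text
time_s: 29.65
tcp_pos: [0.5128, 0.026, 0.018]
ee_rot: [[0.142, -0.99, -0.001], [-0.99, -0.142, -0.0], [-0.0, 0.001, -1.0]]
wrist_force: [-0.2, 5.2, 0.5]
gripper_width: 0.004
gripper_force: 2.5
```

Emit:
jog_arm(plan="0.02 0 0 0 0 0 1;0.02 0 0 0 0 0 1;0 0 0 0 0 0 1;0 0 0 0 0 0 1;0 0 0 0 0 0 1;0 0 0 0 0 0 1;0 0 0 0 0 0 1;0 0 0 0 0 0 1;0 0 0 0 0 0 1;0 0 0 0 0 0 1")

```text
time_s: 30.65
tcp_pos: [0.5128, 0.0259, 0.018]
ee_rot: [[0.142, -0.99, -0.001], [-0.99, -0.142, 0.001], [-0.001, 0.0, -1.0]]
wrist_force: [-3.2, 9.6, 1.0]
gripper_width: 0.004
gripper_force: 5.0
```

Emit:
jog_arm(plan="0.016 0 0 0 0 0 1;0 0 0 0 0 0 1;0 0 0 0 0 0 1;0 0 0 0 0 0 1;0 0 0 0 0 0 1;0 0 0 0 0 0 1;0 0 0 0 0 0 1;0 0 0 0 0 0 1;0 0 0 0 0 0 1;0 0 0 0 0 0 1")

```text
time_s: 31.65
tcp_pos: [0.5129, 0.0259, 0.018]
ee_rot: [[0.142, -0.99, -0.0], [-0.99, -0.142, 0.001], [-0.001, 0.0, -1.0]]
wrist_force: [-2.8, 10.4, 2.2]
gripper_width: 0.002
gripper_force: 5.9
```

Emit:
jog_arm(plan="-0.06 0 0 0 0 0 1;-0.1 0 0 0 0 0 1;-0.4 0 0 0 0 0 1;-0.4 0 0 0 0 0 1;-0.2 0 -1 0 0 0 1;0 0 -1 0 0 0 1;0 0 -1 0 0 0 1;0 0 -1 0 0 0 1;0 0 0 0 0 0 1;0 0 0 0 0 0 1")

```text
time_s: 32.65
tcp_pos: [0.5088, 0.0535, 0.1181]
ee_rot: [[0.142, -0.99, -0.0], [-0.99, -0.142, 0.0], [-0.0, 0.0, -1.0]]
wrist_force: [-0.4, -0.3, -0.3]
gripper_width: 0.004
gripper_force: 0.0
```

```bash
python3 - <<'E'
from h import *
s=r.sense(); print(s["tcp_pos"],s["wrist_force"])
c=r.get_calibration("wrist");im,d=r.capture("wrist"); cv2.imwrite("pics/w7.png",im[:,:,::-1])
W=cloud(d,c); X,Y,Z=W[...,0],W[...,1],W[...,2];red,_=masks(im)
u=np.array([.144,-.9896]);v=np.array([-.9896,-.144]); P=W[...,:2]-[.5328,-.1094]; a=P@u;b=P@v
# red block tops: profile along the axis, off the lenses
m=(abs(b)<.022)&(abs(b)>.0165)&(abs(Z-.046)<.004)&(a>-.19)&(a<0.03)&red
h,e=np.histogram(a[m],np.arange(-.19,.03,.002)); print([(round(1e3*x),int(n)) for x,n in zip(e,h) if x>-.16])
E
```

```text
[0.5088111  0.05345542 0.11814908] [-0.41771025 -0.28050972 -0.26162965]
[(-160, 0), (-158, 0), (-156, 0), (-154, 0), (-152, 0), (-150, 0), (-148, 0), (-146, 0), (-144, 0), (-142, 0), (-140, 0), (-138, 0), (-136, 0), (-134, 0), (-132, 0), (-130, 0), (-128, 1), (-126, 38), (-124, 41), (-122, 42), (-120, 40), (-118, 39), (-116, 39), (-114, 37), (-112, 30), (-110, 24), (-108, 22), (-106, 23), (-104, 21), (-102, 25), (-100, 33), (-98, 39), (-96, 42), (-94, 54), (-92, 44), (-90, 39), (-88, 40), (-86, 51), (-84, 44), (-82, 41), (-80, 40), (-78, 51), (-76, 39), (-74, 51), (-72, 40), (-70, 39), (-68, 47), (-66, 31), (-64, 33), (-62, 24), (-60, 30), (-58, 28), (-56, 36), (-54, 33), (-52, 52), (-50, 40), (-48, 52), (-46, 45), (-44, 50), (-42, 55), (-40, 47), (-38, 53), (-36, 58), (-34, 54), (-32, 50), (-30, 52), (-28, 56), (-26, 50), (-24, 41), (-22, 33), (-20, 27), (-18, 20), (-16, 28), (-14, 28), (-12, 31), (-10, 20), (-8, 0), (-6, 0), (-4, 0), (-2, 0), (0, 0), (2, 0), (4, 0), (6, 0), (8, 0), (10, 0), (12, 0), (14, 0), (16, 0), (18, 0), (20, 0), (22, 0), (24, 0), (26, 0)]
```

View pics/w7.png

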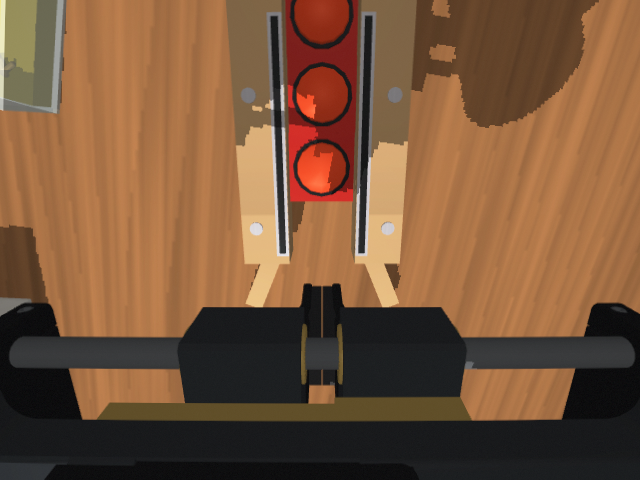

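The picture shows the three lamps at (322,15), (322,95) and (322,168) packed with no gap. The rear face sits at jig x of about -127 mm, which puts the stop at about +5 mm.

```bash
python3 -c "
from station import r
print(r.finish_job())"
```

```text
the job is handed in; nothing more can be done
None
```

The lamp was stood on its foot, let go, slid into the jig and pressed with about 10 N until all three lamps sat packed against the end stop; the job is handed in at about 33 s, and no verdict came back.

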